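# Refit the stirring knob of a hotplate stirrer

### The arm

A 6-joint arm with a two-finger parallel gripper is mounted at the origin on a cart in front of the work surface, level with it; the furniture and walls round the work are solid. World frame = base frame: x ahead of the robot, y to its left, z up, the work surface at z = 0. Lengths are in m, angles in degrees, forces in N, time in s.
With the tool pointing down it reaches from about 0.25 to 0.725 m from the base axis. Payload 9.7 kg.
Tool frame: the origin (TCP) lies at the centre of the arm's flange, where the gripper is bolted on; the fingertips stand bot.tips_ahead ahead of it and the grasp point (between the pads) lies 155 mm ahead of it (bot.tips_ahead is the distance from the TCP to the fingertips, in m); z points along the fingers, y is the line along which they close (so a half turn about z gives the same grasp; the last joint's range is limited). The gripper opens to 85 mm and grips with 20 to 120 N. Pads are 22 mm wide; open, the fingers measure 114 mm over their backs; the gripper's body (76 mm by 85 mm) begins 54 mm behind the grasp point. The pads swing forward as they close: fully open they stand 13 mm farther back than shut.
Start: joints at [73.682, 4.979, 10.078, 95.1, 0, 90], TCP at [0.155, 0.528, 0.405] pointing down, gripper open.
Joint ranges: [-179.16, 179.16], [-48.56, 103.87], [-65.8, 70.77], [-126.05, 130.52], [-82.76, 87.17], [-180, 180]. Speed limits (degrees/s): [127.2, 127.2, 147.25, 180, 180, 180].

### API

Orientations are given as [roll, pitch, yaw] about the fixed x, y, z axes, in that order (R = Rz(yaw) Ry(pitch) Rx(roll)).
In Python, from workcell import bot gives the robot as it stands.
- The arm moves only by the tool drive_tool, never from a script. Its argument "plan" is a list of rows, each an object of numbers: "dx", "dy", "dz": the shift along the tool's x, y, z in m; "roll": the turn about the tool's z in rad; "hand": the finger opening in m, from 0 to 0.0854. In form: [{"dx": .., "dy": .., "dz": .., "roll": .., "hand": ..}, ...]. A call has 1 to 20 rows; each row is the pose to reach, as a shift and turn from the pose commanded when the call began, along the tool's axes at that moment; what a row does not reach only later rows make up. A row lasts 1/12 s, in which the tool goes at most 41.7 mm and 7.16 degrees, less where a joint would pass 70% of its speed; a pose out of reach is approached as far as the arm can. A call with a gripper value outside its range is refused whole. The fingers move at their own pace and stop on an object; "force" is the grip in N (left out, the last holds). Time passes only in rows, so rows that repeat a pose let the fingers close. It gives the time, the measured TCP pose, the force and the opening at its end, in the units of the state.
- bot.get_obs(): the state, without advancing time (a new reading comes with each control period).
- bot.camera(name): name is "side" or "top" or "wrist"; returns a dict with "frame" (400x640x3 uint8, red, green, blue), "z_map" (400x640 float32, m along the optical axis (not along the pixel's ray), 0 where there is no reading), "mtx" (3x3 intrinsics, pixels), "R" (3x3) and "t" (3): a world point X has camera coordinates R X + t. Camera axes: x right, y down, z forward; pixel columns grow to the right and rows downward; lengths in m; the calibration is good to about 2 mm. The wrist camera is an equidistant fisheye: a pixel r from the principal point sees the ray r / f radians off the axis. A picture is of the moment at which its call begins.
- bot.job_done(): hands the job in, once; it reports no verdict.
The state is a dict: "time": time; "q": joint angles; "qd": joint speeds; "joint_efforts": joint torques, N m; "ee_pos": TCP position; "tcp_rot": TCP orientation; "wrist_force": force on the tool from outside, world axes, zero at the start; "torque": the same for the moment, N m; "opening": finger opening in m.
Only numpy, scipy, OpenCV 4.12 (cv2) and the standard library are available. Lean on these libraries where they do the work, as an engineer would, in place of code of your own. Each camera call takes 0.05 s, during which the arm holds its last target. There are 200 camera calls.

### The job

The stirring knob of the hotplate stirrer was pulled off for cleaning and stands beside it. Put it back on the bare D-shaped spindle: rest it lightly on the tip, turn it until you feel the flat drop in, then press it straight down until it snaps fully home, without leaning hard on the delicate spindle. Then turn it gently anticlockwise until its white pointer line is at the red off dot and let go, leaving the beaker, jar, timer and petri dish where they are.

Things in the scene. Friction and masses are not known exactly. Their poses are not given: they have to be found in the camera images.
- knob: loose dark grey ribbed knob, barrel 38 mm wide, foot rim 42 mm wide and 4 mm high, 36 mm tall, 45 g, standing upright on the worktop left of the stirrer. Grip the barrel above the foot rim, in any direction. Origin: centre of its underside; z: its axis, up; +x: along the white pointer line on its top and side
- bore (a point): point on the knob's axis 6 mm above its underside. Below it the bore is round: a lead-in cone 19 mm wide narrowing to 13.6 mm, 2.8 mm up, then 13.6 mm. Above it the bore is D-shaped up to its end, 22 mm above the underside; the D's flat (bevelled at its lower edge) is 3.7 mm from the axis on the +x (pointer) side. Opposite the flat is a pocket for the spindle's spring ball
- pointer (a point): outer end of the white pointer line on top of the knob: 17.5 mm from the knob's axis along its +x, 36 mm above its underside
- stirrer: white hotplate stirrer, fixed, 255 x 165 x 64 mm. Origin: centre of its underside on the worktop; +x from the control deck (end nearer the robot) to the round plate (130 mm wide, centre x = +50 mm), z up. Deck 58 mm high, with the bare spindle at x = -92.5, y = +42 mm and a fixed heating knob of the same look at y = -42 mm (top 96 mm above the worktop)
- spindle_tip (a point): centre of the tip of the bare upright steel spindle, 24 mm above the deck; a point of the stirrer, whose axes do not turn with the spindle. Spindle 12 mm thick, with a flat down one side 3 mm from its axis. The flat faces as the pointer will; its direction is not reported (see it or feel for it): at the start 0.6 to 1.5 rad clockwise, seen from above, from the off dot
- spindle_foot (a point): foot of the spindle on the deck; axes as the stirrer's. Depths of the knob's underside below the tip: 6 to 8 mm resting, flats not aligned; aligned within about 0.1 rad it drops freely to 12 mm, where a spring ball in the spindle's round side resists (10 to 15 N) until it snaps into the pocket; fully home 22 mm, a hard stop 2 mm above the deck. Over 50 N spoils the spindle
- off_dot (a point): red dot on the deck 28.5 mm from the spindle's axis, the stirring scale's off mark; its x axis points from the spindle's axis outward through the dot. Nine dark ticks follow clockwise, 30 degrees apart. Off means pointer line at the dot; there the spindle has its stop. It turns from there to 4.71 rad clockwise, friction about 0.03 N m; the fitted knob has up to 0.15 rad of play
- beaker: small glass beaker, 50 mm wide, 60 mm high, standing in the middle of the plate; origin: centre of its underside
- timer: white bench timer with coloured buttons, 58 x 62 x 20 mm, on the worktop; origin: centre of its underside
- jar: white screw-cap jar with a label, 41 mm wide, 74 mm high, on the blue mat right of the stirrer; origin: centre of its underside
- dish: petri dish with soil, 57 mm wide, 12 mm high, on the worktop; origin: centre of its underside

How it is judged:
By the outcome, as a careful person would: the job done as asked, in the order asked, and still so for the second after the job is handed in, with the robot touching nothing.
It also fails if it takes over 67 s, if anything falls off the work surface, if the arm or the gripper's body presses on something with over 40 N, if the wrist force passes 120 N, or if a joint passes its speed limit or range.

## Working session

There is one attempt and no reset: what is moved stays moved. The work goes in short steps, Python scripts to look and compute and a tool call to move; the robot and the scene stay as the last step left them, time stands still between calls to the robot, and variables do not carry over. Pictures are saved under pics/ and viewed, on a budget of 10 in all, crops included, one or two more only if the job needs it, and the job is handed in when it is done.

Besides the shell and the picture viewer there is one more tool, called by a JSON object that holds its "method" and its "body", one argument or row to a line. drive_tool: Moves the arm, as the interface text tells. Its arguments: {"type":"object","properties":{"plan":{"type":"array","items":{"type":"object","properties":{"dx":{"type":"number"},"dy":{"type":"number"},"dz":{"type":"number"},"roll":{"type":"number"},"hand":{"type":"number"}}}},"force":{"type":"number"}},"required":["plan"]}

```bash
mkdir -p pics; cat > h.py <<'E'
import numpy as np, cv2
from workcell import bot
def snap(n,fn=None):
    c=bot.camera(n)
    if fn: cv2.imwrite('pics/'+fn,c['frame'][:,:,::-1])
    return c
def pt(c,u,v,z):
    "pixel -> world point on plane z"
    d=np.linalg.inv(c['mtx'])@[u,v,1]; R,t=c['R'],c['t']
    o=-R.T@t; d=R.T@d
    return o+d*(z-o[2])/d[2]
def proj(c,X):
    p=c['mtx']@(c['R']@np.asarray(X)+c['t']); return p[:2]/p[2]
E
python3 - <<'E'
from h import *
import pickle
d={n:snap(n,n+'0.png') for n in('top','side','wrist')}
pickle.dump(d,open('c0.pkl','wb'))
for n in d: print(n,d[n]['mtx'].tolist(),(-d[n]['R'].T@d[n]['t']).round(3),d[n]['R'].round(2).tolist())
print(bot.get_obs(),bot.tips_ahead)
E
```

```text
top [[466.9004540018891, 0.0, 327.04112771808246], [0.0, 466.9004540018891, 205.12903518490185], [0.0, 0.0, 1.0]] [0.349 0.213 1.219] [[0.02, -1.0, 0.01], [-0.99, -0.02, -0.13], [0.13, -0.01, -0.99]]
side [[374.4921325390125, 0.0, 321.0795121354963], [0.0, 374.4921325390125, 200.38968446894833], [0.0, 0.0, 1.0]] [ 0.199 -0.354  0.654] [[0.9, -0.44, 0.0], [-0.29, -0.6, -0.75], [0.33, 0.67, -0.66]]
wrist [[309.70691628693146, 0.0, 319.8939006077352], [0.0, 309.70691628693146, 200.99790388611282], [0.0, 0.0, 1.0]] [0.088 0.548 0.374] [[0.28, 0.96, -0.0], [0.92, -0.27, 0.27], [0.26, -0.08, -0.96]]
{'time': 0.15, 'q': array([7.36846530e+01, 5.00701726e+00, 1.00458658e+01, 9.51014961e+01,
       1.39321391e-03, 9.00002420e+01]), 'qd': array([-0.03649053, -0.16625713,  0.21310411,  0.08974568, -0.09440766,
        0.10954224]), 'joint_efforts': array([-4.73112759e-04, -5.20764148e+01,  4.65044367e+01,  1.38820198e-02,
       -2.83086331e-05, -1.73292915e-05]), 'ee_pos': array([0.15450826, 0.52786181, 0.40412436]), 'tcp_rot': array([-1.79937352e+02, -1.39294847e-03,  1.63684409e+02]), 'wrist_force': array([ 0.40314756, -0.76478659,  0.35534426]), 'torque': array([-0.01889114, -0.01182152,  0.03061301]), 'opening': 0.08532695303477453} 0.1734
```

View pics/top0.png

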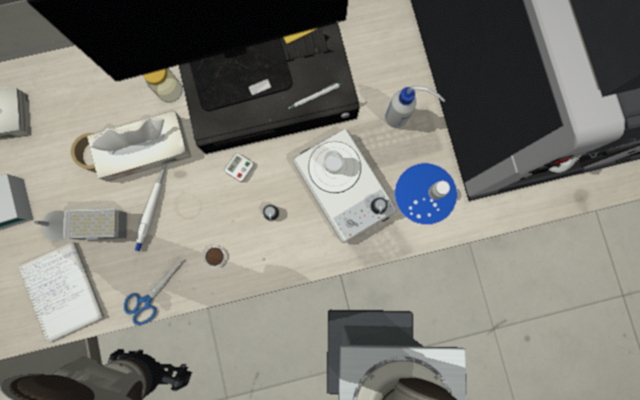

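View pics/side0.png

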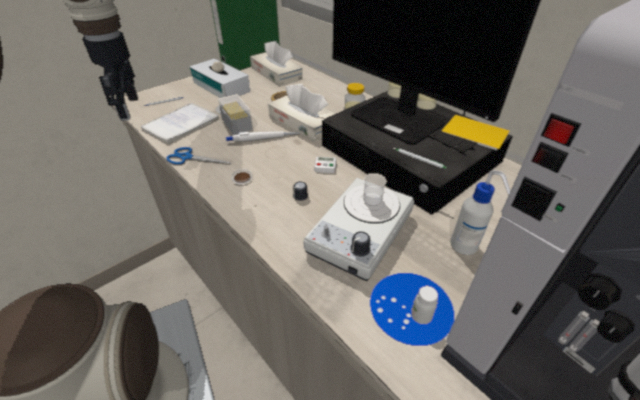

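Top view: loose knob at about (271,212), stirrer centre (343,185), the fixed heating knob (379,205), spindle around (340,222). I'll measure these and enlarge the crops.

```bash
python3 - <<'E'
from h import *
import pickle
d=pickle.load(open('c0.pkl','rb')); t=d['top'];s=d['side']
for n,c,u,v,z in [('knob',t,271,212,.036),('heat',t,379,204,.096),('spin',t,342,222,.082),('beak',t,334,161,.12),('jar',t,440,188,.074),('knobS',s,301,184,.036),('heatS',s,361,238,.096)]:
    print(n,pt(c,u,v,z).round(4))
a=cv2.resize(t['frame'][120:250,255:405],(600,520),interpolation=cv2.INTER_CUBIC)
b=cv2.resize(s['frame'][220:265,300:370],(560,360),interpolation=cv2.INTER_CUBIC)[:, :200]
cv2.imwrite('pics/crop1.png',np.hstack([a,np.vstack([b,np.zeros((160,200,3),np.uint8)])])[:,:,::-1])
E
```

```text
knob [0.4835 0.3432 0.036 ]
heat [0.5022 0.0752 0.096 ]
spin [0.4576 0.1638 0.082 ]
beak [0.6008 0.1872 0.12  ]
jar [ 0.549  -0.0795  0.074 ]
knobS [0.4904 0.349  0.036 ]
heatS [0.5001 0.0698 0.096 ]
```

View pics/crop1.png

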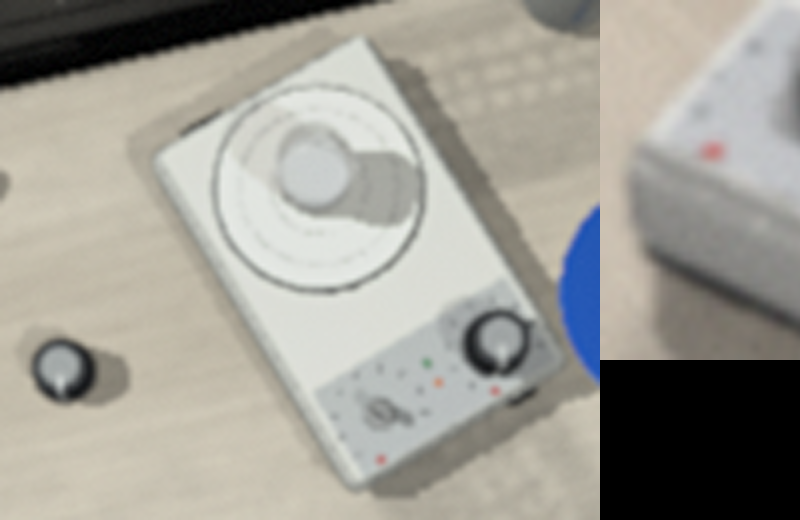

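Crop: red off dot at crop (380,460), which is top pixel (350,235). Spindle is near (350,222), and the loose knob's pointer aims down, toward the robot. Moving between knob and spindle for a close wrist view.

{"method": "drive_tool", "body": {
  "plan": [
    {"dx":-0.03,"dy":-0.013,"dz":0.005},
    {"dx":-0.065,"dy":-0.029,"dz":0.01},
    {"dx":-0.1,"dy":-0.045,"dz":0.015},
    {"dx":-0.135,"dy":-0.06,"dz":0.02},
    {"dx":-0.17,"dy":-0.076,"dz":0.025},
    {"dx":-0.205,"dy":-0.092,"dz":0.03},
    {"dx":-0.24,"dy":-0.107,"dz":0.035},
    {"dx":-0.275,"dy":-0.123,"dz":0.04},
    {"dx":-0.31,"dy":-0.139,"dz":0.04},
    {"dx":-0.34,"dy":-0.152,"dz":0.04},
    {"dx":-0.365,"dy":-0.163,"dz":0.04},
    {"dx":-0.378,"dy":-0.169,"dz":0.04},
    {"dx":-0.378,"dy":-0.169,"dz":0.04},
    {"dx":-0.378,"dy":-0.169,"dz":0.04},
    {"dx":-0.378,"dy":-0.169,"dz":0.04}
  ]
}}

```text
invalid input at $.plan[0]: expected keys dx, dy, dz, roll, hand
```

```bash
python3 - <<'E'
from h import *
import pickle
c=snap('wrist','w1.png');pickle.dump(c,open('w1.pkl','wb'))
o=bot.get_obs();print({k:np.round(o[k],4) for k in('time','q','ee_pos','tcp_rot','wrist_force')},(-c['R'].T@c['t']).round(3))
E
```

```text
{'time': np.float64(0.2), 'q': array([ 7.36826e+01,  4.99900e+00,  1.00514e+01,  9.50996e+01,
       -2.00000e-04,  9.00000e+01]), 'ee_pos': array([0.1545, 0.5278, 0.4043]), 'tcp_rot': array([-1.799528e+02,  2.000000e-04,  1.636825e+02]), 'wrist_force': array([ 0.5477, -0.8634,  0.3095])} [0.088 0.548 0.374]
```

View pics/w1.png

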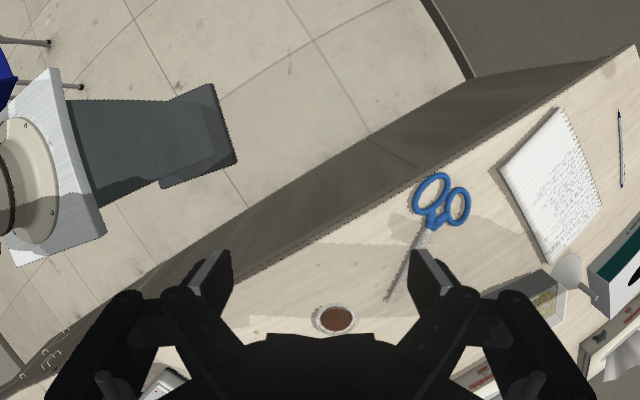

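The wrist view (before any move) shows the gripper covering the rows below about 250. Resending with all keys.

{"method": "drive_tool", "body": {
  "plan": [
    {"dx":-0.03,"dy":-0.013,"dz":0.005,"roll":0,"hand":0.085},
    {"dx":-0.065,"dy":-0.028,"dz":0.01,"roll":0,"hand":0.085},
    {"dx":-0.1,"dy":-0.043,"dz":0.015,"roll":0,"hand":0.085},
    {"dx":-0.135,"dy":-0.058,"dz":0.02,"roll":0,"hand":0.085},
    {"dx":-0.17,"dy":-0.074,"dz":0.025,"roll":0,"hand":0.085},
    {"dx":-0.205,"dy":-0.089,"dz":0.03,"roll":0,"hand":0.085},
    {"dx":-0.24,"dy":-0.104,"dz":0.035,"roll":0,"hand":0.085},
    {"dx":-0.275,"dy":-0.119,"dz":0.04,"roll":0,"hand":0.085},
    {"dx":-0.31,"dy":-0.134,"dz":0.04,"roll":0,"hand":0.085},
    {"dx":-0.345,"dy":-0.149,"dz":0.04,"roll":0,"hand":0.085},
    {"dx":-0.375,"dy":-0.162,"dz":0.04,"roll":0,"hand":0.085},
    {"dx":-0.395,"dy":-0.171,"dz":0.04,"roll":0,"hand":0.085},
    {"dx":-0.4,"dy":-0.173,"dz":0.04,"roll":0,"hand":0.085},
    {"dx":-0.4,"dy":-0.173,"dz":0.04,"roll":0,"hand":0.085},
    {"dx":-0.4,"dy":-0.173,"dz":0.04,"roll":0,"hand":0.085},
    {"dx":-0.4,"dy":-0.173,"dz":0.04,"roll":0,"hand":0.085}
  ]
}}

```text
time: 1.53
ee_pos: [0.4891, 0.2502, 0.3647]
tcp_rot: [180.0, -0.0, 163.7]
wrist_force: [0.1, 0.7, 0.3]
opening: 0.0848
```

```bash
python3 - <<'E'
from h import *
import pickle
c=snap('wrist','w2.png');pickle.dump(c,open('w2.pkl','wb'))
o=bot.get_obs();print({k:np.round(o[k],4) for k in('time','q','ee_pos','tcp_rot','wrist_force')},(-c['R'].T@c['t']).round(3))
E
```

```text
{'time': np.float64(1.5833), 'q': array([2.71062e+01, 4.22180e+00, 4.84910e+00, 9.06240e+01, 1.17000e-02,
       4.33398e+01]), 'ee_pos': array([0.489 , 0.2503, 0.3648]), 'tcp_rot': array([ 1.799892e+02, -5.600000e-03,  1.637664e+02]), 'wrist_force': array([-1.1748, -0.2156, -0.136 ])} [0.422 0.271 0.334]
```

View pics/w2.png

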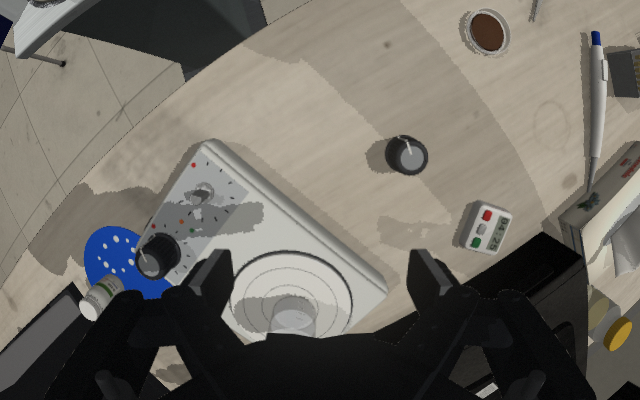

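Wrist view: knob top at about (410,157) with its pointer to (404,140), off dot at (194,165), spindle around (203,190), heating knob (157,255). Adding a fisheye ray caster, measuring, and making one zoom composite.

```bash
cat >> h.py <<'E'
def fpt(c,u,v,z):
    "fisheye pixel -> world on plane z"
    K=c['mtx']; x,y=u-K[0,2],v-K[1,2]; r=np.hypot(x,y); th=r/K[0,0]
    d=c['R'].T@np.array([np.sin(th)*x/r,np.sin(th)*y/r,np.cos(th)]); o=-c['R'].T@c['t']
    return o+d*(z-o[2])/d[2]
def fproj(c,X):
    p=c['R']@np.asarray(X)+c['t']; s=np.hypot(p[0],p[1]); th=np.arctan2(s,p[2])
    return c['mtx'][:2,2]+c['mtx'][0,0]*th*p[:2]/s
def blobs(m,lo=3):
    n,_,st,ce=cv2.connectedComponentsWithStats(m.astype(np.uint8)); return [(st[i,4],ce[i].round(2)) for i in range(1,n) if st[i,4]>=lo]
E
python3 - <<'E'
from h import *
import pickle
w=pickle.load(open('w2.pkl','rb'));t=pickle.load(open('c0.pkl','rb'))['top']
f=w['frame'].astype(int);red=(f[:,:,0]>f[:,:,1]+60)&(f[:,:,0]>f[:,:,2]+60)
for a,ce in blobs(red[130:260,130:250]): print('wred',a,ce+[130,130],fpt(w,*(ce+[130,130]),.058).round(4))
f=t['frame'].astype(int);red=(f[:,:,0]>f[:,:,1]+40)&(f[:,:,0]>f[:,:,2]+40)
for a,ce in blobs(red[200:245,320:395],1): print('tred',a,ce+[320,200],pt(t,*(ce+[320,200]),.058).round(4))
# loose knob, dark pixels
f=w['frame'].max(2)
print('dark',[(a,ce+[370,120],fpt(w,*(ce+[370,120]),.018).round(4)) for a,ce in blobs(f[120:190,370:440]<60,20)])
print('zmap', fpt(w,410,158,.036).round(4), w['z_map'][158,410],w['z_map'][185,205])
zm=w['z_map']
a=cv2.resize(w['frame'][150:220,165:245],(480,420),interpolation=cv2.INTER_CUBIC)
b=cv2.resize(w['frame'][130:185,380:435],(320,320),interpolation=cv2.INTER_CUBIC)
cv2.imwrite('pics/z2.png',np.hstack([a,np.vstack([b,np.zeros((100,320,3),np.uint8)])])[:,:,::-1])
E
```

```text
wred 15 [192.87 164.53] [0.4294 0.1424 0.058 ]
wred 7 [181. 221.] [0.4789 0.1072 0.058 ]
wred 8 [153.12 225.88] [0.475  0.0715 0.058 ]
tred 1 [364. 215.] [0.4788 0.108  0.058 ]
tred 1 [378. 217.] [0.4745 0.0728 0.058 ]
tred 2 [350.  234.5] [0.4291 0.1423 0.058 ]
dark [(np.int32(721), array([401.6 , 154.08]), array([0.4836, 0.3422, 0.018 ]))]
zmap [0.4862 0.3457 0.036 ] 0.2970235 0.28017733
```

View pics/z2.png

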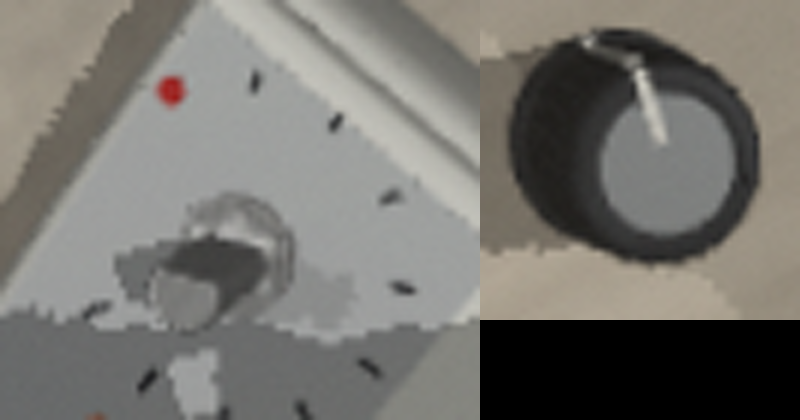

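Zoom: off dot at (172,92) with ticks clockwise from it, tip disc near (185,290). The flat is the dark face toward the image top, slightly right. Next, the tick-ring centre, knob pointer and a rectified tip view.

```bash
python3 - <<'E'
from h import *
import pickle
from scipy.optimize import least_squares
w=pickle.load(open('w2.pkl','rb'))
def Z(x,y): # zoom px -> image px
    return 165+(x+.5)/6-.5,150+(y+.5)/6-.5
tk=[(255,80),(335,122),(390,197),(402,288),(370,368),(303,410),(148,380),(95,308)]
P=np.array([fpt(w,*Z(*p),.058)[:2] for p in tk])
r=least_squares(lambda q:np.hypot(*(P-q[:2]).T)-q[2],[.455,.155,.028]).x
dot=np.array([.4294,.1424]); dd=dot-r[:2]
a=np.degrees(np.arctan2(*(P-r[:2]).T[::-1])); da=np.degrees(np.arctan2(*dd[::-1]))
print('foot',r.round(4),'dot r',np.hypot(*dd).round(4),'ang',da.round(1),'ticks cw',((da-a)%360).round(1))
h=np.array([.475,.0715])
print('dot-dot dir', np.degrees(np.arctan2(*(dot-h)[::-1])), np.hypot(*(dot-h)))
print('tip expected px zoom',[(np.array(fproj(w,[*r[:2],z]))-[165,150])*6 for z in(.058,.082)])
# knob pointer: white line on top
f=w['frame'].astype(int); sub=f[130:185,380:435]
g=cv2.resize(w['frame'][130:185,380:435],(550,550),interpolation=cv2.INTER_CUBIC).mean(2)
# rectify
def rect(cx,cy,z,half,n):
    out=np.zeros((n,n,2),np.float32)
    for i in range(n):
        for j in range(n):
            out[i,j]=fproj(w,[cx+half*(1-2*(i+.5)/n),cy+half*(1-2*(j+.5)/n),z])
    return cv2.remap(w['frame'],out[...,0],out[...,1],cv2.INTER_CUBIC)
k=rect(.4862,.3457,.036,.025,400); s=rect(*r[:2],.082,.02,400)
for q in (k,s):
    cv2.line(q,(200,190),(200,210),(255,0,0),1);cv2.line(q,(190,200),(210,200),(255,0,0),1)
cv2.imwrite('pics/rect.png',np.hstack([k,s])[:,:,::-1])
E
```

```text
foot [0.4578 0.1438 0.0285] dot r 0.0285 ang -177.1 ticks cw [ 30.6  60.8  90.9 121.  151.  180.3 239.7 270.3]
dot-dot dir 122.74747768592935 0.08429810199524067
tip expected px zoom [array([233.67344536, 250.58997249]), array([178.35375564, 290.26278547])]
```

View pics/rect.png

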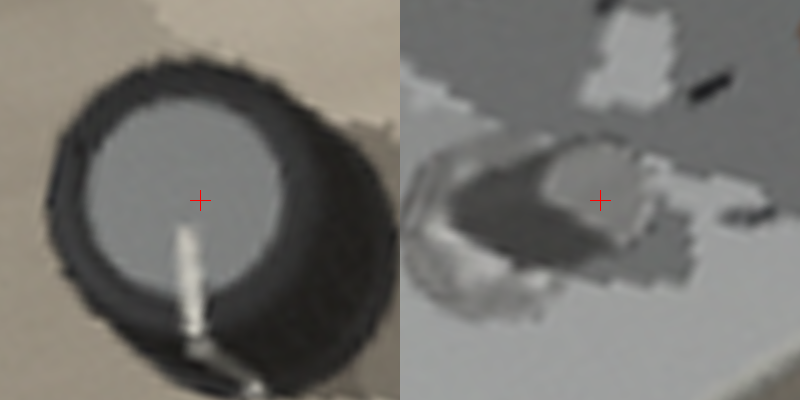

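Foot is at (0.4578, 0.1438). The dot radius came out at 28.5 mm and the ticks 30° apart, both matching the spec. Off direction is −177.1°, and the flat faces about 140° (0.74 rad clockwise of off). The knob is at (0.4866, 0.3476) with its pointer at about 184.7°. Going to grasp it.

{"method": "drive_tool", "body": {
  "plan": [
    {"dx":0.01,"dy":0.03,"dz":0.02,"roll":0,"hand":0.085},
    {"dx":0.02,"dy":0.06,"dz":0.04,"roll":0,"hand":0.085},
    {"dx":0.028,"dy":0.085,"dz":0.06,"roll":0,"hand":0.08},
    {"dx":0.0296,"dy":0.0928,"dz":0.085,"roll":0,"hand":0.08},
    {"dx":0.0296,"dy":0.0928,"dz":0.11,"roll":0,"hand":0.08},
    {"dx":0.0296,"dy":0.0928,"dz":0.135,"roll":0,"hand":0.08},
    {"dx":0.0296,"dy":0.0928,"dz":0.155,"roll":0,"hand":0.08},
    {"dx":0.0296,"dy":0.0928,"dz":0.17,"roll":0,"hand":0.08},
    {"dx":0.0296,"dy":0.0928,"dz":0.18,"roll":0,"hand":0.075},
    {"dx":0.0296,"dy":0.0928,"dz":0.1837,"roll":0,"hand":0.065},
    {"dx":0.0296,"dy":0.0928,"dz":0.1837,"roll":0,"hand":0.06},
    {"dx":0.0296,"dy":0.0928,"dz":0.1837,"roll":0,"hand":0.055}
  ]
}}

```text
time: 2.58
ee_pos: [0.4875, 0.3472, 0.182]
tcp_rot: [179.9, 0.0, 163.7]
wrist_force: [-0.1, -0.0, 0.6]
opening: 0.0551
```

{"method": "drive_tool", "body": {
  "plan": [
    {"dx":0,"dy":0,"dz":0,"roll":0,"hand":0.05},
    {"dx":0,"dy":0,"dz":0,"roll":0,"hand":0.045},
    {"dx":0,"dy":0,"dz":0,"roll":0,"hand":0.042},
    {"dx":0,"dy":0,"dz":0,"roll":0,"hand":0.039},
    {"dx":0,"dy":0,"dz":0,"roll":0,"hand":0.03},
    {"dx":0,"dy":0,"dz":0,"roll":0,"hand":0.03},
    {"dx":0,"dy":0,"dz":0,"roll":0,"hand":0.03},
    {"dx":0,"dy":0,"dz":0,"roll":0,"hand":0.03}
  ],
  "force": 60
}}

```text
time: 3.25
ee_pos: [0.4877, 0.3469, 0.1818]
tcp_rot: [179.9, 0.0, 163.7]
wrist_force: [-0.1, -0.8, 6.4]
opening: 0.0362
```

```bash
python3 - <<'E'
from h import *
o=bot.get_obs();print({k:np.round(o[k],4) for k in('time','q','ee_pos','tcp_rot','wrist_force','torque','opening')})
E
```

```text
{'time': np.float64(3.25), 'q': array([ 3.54237e+01,  1.30747e+01, -5.55890e+00,  7.12987e+01,
       -3.60000e-03,  5.17489e+01]), 'ee_pos': array([0.4877, 0.3469, 0.1818]), 'tcp_rot': array([1.799491e+02, 4.470000e-02, 1.636748e+02]), 'wrist_force': array([-0.0629, -0.8102,  6.4425]), 'torque': array([-0.1345,  0.088 , -0.0687]), 'opening': np.float64(0.0362)}
```

Gripped, with opening 36 mm. The TCP was at 0.1818 with the knob standing on the table, so home corresponds to TCP z ≈ 0.242. Now lift and look at the knob in the hand.

{"method": "drive_tool", "body": {
  "plan": [
    {"dx":0,"dy":0,"dz":-0.01,"roll":0,"hand":0.03},
    {"dx":0,"dy":0,"dz":-0.03,"roll":0,"hand":0.03},
    {"dx":0,"dy":0,"dz":-0.055,"roll":0,"hand":0.03},
    {"dx":0,"dy":0,"dz":-0.08,"roll":0,"hand":0.03},
    {"dx":-0.002,"dy":-0.015,"dz":-0.1,"roll":0.1,"hand":0.03},
    {"dx":-0.006,"dy":-0.04,"dz":-0.11,"roll":0.2,"hand":0.03},
    {"dx":-0.01,"dy":-0.07,"dz":-0.11,"roll":0.3,"hand":0.03},
    {"dx":-0.014,"dy":-0.1,"dz":-0.11,"roll":0.42,"hand":0.03},
    {"dx":-0.018,"dy":-0.13,"dz":-0.11,"roll":0.54,"hand":0.03},
    {"dx":-0.022,"dy":-0.16,"dz":-0.11,"roll":0.66,"hand":0.03},
    {"dx":-0.026,"dy":-0.185,"dz":-0.11,"roll":0.78,"hand":0.03},
    {"dx":-0.028,"dy":-0.2,"dz":-0.11,"roll":0.9,"hand":0.03},
    {"dx":-0.0289,"dy":-0.2044,"dz":-0.11,"roll":1.0,"hand":0.03},
    {"dx":-0.0289,"dy":-0.2044,"dz":-0.11,"roll":1.04,"hand":0.03},
    {"dx":-0.0289,"dy":-0.2044,"dz":-0.11,"roll":1.04,"hand":0.03},
    {"dx":-0.0289,"dy":-0.2044,"dz":-0.11,"roll":1.04,"hand":0.03},
    {"dx":-0.0289,"dy":-0.2044,"dz":-0.11,"roll":1.04,"hand":0.03}
  ]
}}

```text
time: 4.67
ee_pos: [0.4578, 0.1427, 0.2911]
tcp_rot: [-180.0, -0.0, 104.2]
wrist_force: [-0.4, 0.9, -0.6]
opening: 0.036
```

```bash
python3 - <<'E'
from h import *
import pickle
c=snap('wrist');s=snap('side');pickle.dump((c,s),open('w3.pkl','wb'))
o=bot.get_obs();print({k:np.round(o[k],4) for k in('time','q','ee_pos','tcp_rot','wrist_force','torque','opening')})
a=cv2.resize(c['frame'][200:360,230:410],(450,400)); p=proj(s,[.458,.144,.1]).astype(int);print(p)
b=cv2.resize(s['frame'][p[1]-40:p[1]+40,p[0]-35:p[0]+35],(350,400),interpolation=cv2.INTER_CUBIC)
cv2.imwrite('pics/g3.png',np.hstack([a,b])[:,:,::-1])
E
```

```text
{'time': np.float64(4.7667), 'q': array([ 1.73240e+01, -5.40320e+00, -1.28376e+01,  8.25766e+01,
       -6.00000e-04,  9.31383e+01]), 'ee_pos': array([0.4578, 0.1428, 0.291 ]), 'tcp_rot': array([-1.799891e+02,  1.200000e-03,  1.041857e+02]), 'wrist_force': array([ 0.0615,  0.1319, -0.8146]), 'torque': array([-0.046 ,  0.028 , -0.0178]), 'opening': np.float64(0.036)}
[325 219]
```

View pics/g3.png

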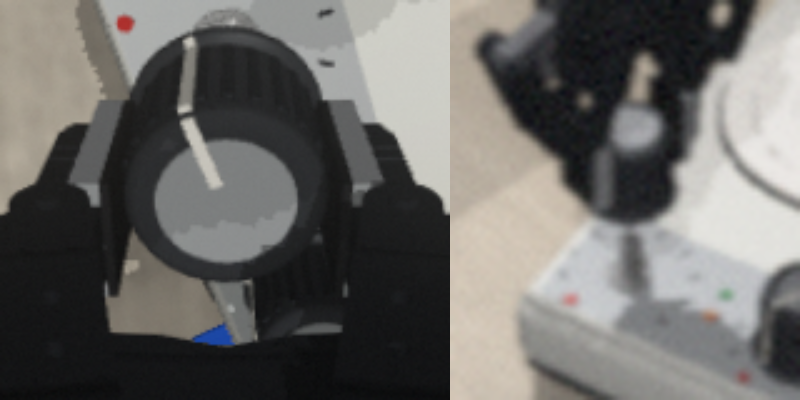

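Left: knob square in the fingers, top disc at zoom (226,200), pointer end at (183,113). Right: knob directly above the spindle.

```bash
python3 - <<'E'
from h import *
import pickle
c,s=pickle.load(open('w3.pkl','rb'))
Z=lambda x,y:(230+(x+.5)/2.5-.5,200+(y+.5)/2.5-.5)
C=fpt(c,*Z(226,200),.1452);E=fpt(c,*Z(183,113),.1452);I=fpt(c,*Z(217,186),.1452)
print(C.round(4),E.round(4),np.hypot(*(E-C)[:2]),np.degrees(np.arctan2(*(E-C)[1::-1])),np.degrees(np.arctan2(*(E-I)[1::-1])))
E
```

```text
[0.4577 0.1453 0.1452] [0.4469 0.1595 0.1452] 0.01789121184069435 127.37723369610654 126.15307211297151
```

Pointer at about 126.5° (expected 125°), knob within 1.5 mm of the spindle axis. Small correction, then approach the tip.

{"method": "drive_tool", "body": {
  "plan": [
    {"dx":-0.001,"dy":0,"dz":0.008,"roll":0,"hand":0.03},
    {"dx":-0.001,"dy":0,"dz":0.016,"roll":0,"hand":0.03},
    {"dx":-0.001,"dy":0,"dz":0.022,"roll":0,"hand":0.03},
    {"dx":-0.001,"dy":0,"dz":0.025,"roll":0,"hand":0.03},
    {"dx":-0.001,"dy":0,"dz":0.027,"roll":0,"hand":0.03},
    {"dx":-0.001,"dy":0,"dz":0.029,"roll":0,"hand":0.03},
    {"dx":-0.001,"dy":0,"dz":0.03,"roll":0,"hand":0.03},
    {"dx":-0.001,"dy":0,"dz":0.031,"roll":0,"hand":0.03},
    {"dx":-0.001,"dy":0,"dz":0.031,"roll":0,"hand":0.03}
  ]
}}

```text
time: 5.52
ee_pos: [0.458, 0.1415, 0.26]
tcp_rot: [180.0, 0.0, 104.1]
wrist_force: [-0.9, 0.2, -0.4]
opening: 0.0361
```

{"method": "drive_tool", "body": {
  "plan": [
    {"dx":0,"dy":0,"dz":0.0005,"roll":0,"hand":0.03},
    {"dx":0,"dy":0,"dz":0.001,"roll":0,"hand":0.03},
    {"dx":0,"dy":0,"dz":0.0015,"roll":0,"hand":0.03},
    {"dx":0,"dy":0,"dz":0.0015,"roll":0,"hand":0.03}
  ]
}}

```text
time: 5.85
ee_pos: [0.458, 0.1415, 0.2584]
tcp_rot: [-180.0, -0.0, 104.1]
wrist_force: [0.2, 0.7, 0.4]
opening: 0.0359
```

{"method": "drive_tool", "body": {
  "plan": [
    {"dx":0,"dy":0,"dz":0.0004,"roll":0,"hand":0.03},
    {"dx":0,"dy":0,"dz":0.0008,"roll":0,"hand":0.03},
    {"dx":0,"dy":0,"dz":0.001,"roll":0,"hand":0.03},
    {"dx":0,"dy":0,"dz":0.001,"roll":0,"hand":0.03}
  ]
}}

```text
time: 6.18
ee_pos: [0.458, 0.1415, 0.2575]
tcp_rot: [-180.0, -0.0, 104.1]
wrist_force: [-0.8, 0.0, -0.2]
opening: 0.036
```

{"method": "drive_tool", "body": {
  "plan": [
    {"dx":0,"dy":0,"dz":0.0004,"roll":0,"hand":0.03},
    {"dx":0,"dy":0,"dz":0.0008,"roll":0,"hand":0.03},
    {"dx":0,"dy":0,"dz":0.001,"roll":0,"hand":0.03},
    {"dx":0,"dy":0,"dz":0.001,"roll":0,"hand":0.03}
  ]
}}

```text
time: 6.52
ee_pos: [0.458, 0.1416, 0.2566]
tcp_rot: [180.0, -0.0, 104.1]
wrist_force: [-0.0, 0.6, 2.6]
opening: 0.036
```

Contact: 2.6 N at 7.2 mm depth, so it is resting with the flats not aligned. Add a little load and turn anticlockwise.

{"method": "drive_tool", "body": {
  "plan": [
    {"dx":0,"dy":0,"dz":0.0005,"roll":0,"hand":0.03},
    {"dx":0,"dy":0,"dz":0.0005,"roll":-0.02,"hand":0.03},
    {"dx":0,"dy":0,"dz":0.0005,"roll":-0.04,"hand":0.03},
    {"dx":0,"dy":0,"dz":0.0005,"roll":-0.06,"hand":0.03},
    {"dx":0,"dy":0,"dz":0.0005,"roll":-0.08,"hand":0.03},
    {"dx":0,"dy":0,"dz":0.0005,"roll":-0.08,"hand":0.03}
  ]
}}

```text
time: 7.02
ee_pos: [0.4581, 0.1416, 0.2561]
tcp_rot: [180.0, 0.0, 108.8]
wrist_force: [0.6, 0.9, 3.7]
opening: 0.0362
```

{"method": "drive_tool", "body": {
  "plan": [
    {"dx":0,"dy":0,"dz":0,"roll":-0.02,"hand":0.03},
    {"dx":0,"dy":0,"dz":0,"roll":-0.04,"hand":0.03},
    {"dx":0,"dy":0,"dz":0,"roll":-0.06,"hand":0.03},
    {"dx":0,"dy":0,"dz":0,"roll":-0.08,"hand":0.03},
    {"dx":0,"dy":0,"dz":0,"roll":-0.08,"hand":0.03}
  ]
}}

```text
time: 7.43
ee_pos: [0.4578, 0.1415, 0.2555]
tcp_rot: [-179.9, -0.0, 113.4]
wrist_force: [-0.8, 0.1, -0.3]
opening: 0.036
```

{"method": "drive_tool", "body": {
  "plan": [
    {"dx":0,"dy":0,"dz":0,"roll":-0.02,"hand":0.03},
    {"dx":0,"dy":0,"dz":0,"roll":-0.04,"hand":0.03},
    {"dx":0,"dy":0,"dz":0,"roll":-0.06,"hand":0.03},
    {"dx":0,"dy":0,"dz":0,"roll":-0.08,"hand":0.03},
    {"dx":0,"dy":0,"dz":0,"roll":-0.08,"hand":0.03}
  ]
}}

```text
time: 7.85
ee_pos: [0.458, 0.1415, 0.256]
tcp_rot: [-180.0, 0.0, 117.9]
wrist_force: [-0.2, 0.8, 0.7]
opening: 0.0363
```

The force fell to about 0 near pointer 136–140°, so the flat has found its seat. Lower freely toward 12 mm depth.

{"method": "drive_tool", "body": {
  "plan": [
    {"dx":0,"dy":0,"dz":0.0008,"roll":0,"hand":0.03},
    {"dx":0,"dy":0,"dz":0.0016,"roll":0,"hand":0.03},
    {"dx":0,"dy":0,"dz":0.002,"roll":0,"hand":0.03},
    {"dx":0,"dy":0,"dz":0.002,"roll":0,"hand":0.03}
  ]
}}

```text
time: 8.18
ee_pos: [0.458, 0.1415, 0.2539]
tcp_rot: [-180.0, -0.0, 117.8]
wrist_force: [0.2, 0.3, -0.9]
opening: 0.0361
```

{"method": "drive_tool", "body": {
  "plan": [
    {"dx":0,"dy":0,"dz":0.0005,"roll":0,"hand":0.03},
    {"dx":0,"dy":0,"dz":0.001,"roll":0,"hand":0.03},
    {"dx":0,"dy":0,"dz":0.001,"roll":0,"hand":0.03}
  ]
}}

```text
time: 8.43
ee_pos: [0.458, 0.1416, 0.2529]
tcp_rot: [-180.0, -0.0, 117.8]
wrist_force: [-0.7, 0.0, 0.6]
opening: 0.0362
```

Free at 10.9 mm with no force, so the flats are engaged. Press through the spring ball in steps.

{"method": "drive_tool", "body": {
  "plan": [
    {"dx":0,"dy":0,"dz":0.0005,"roll":0,"hand":0.03},
    {"dx":0,"dy":0,"dz":0.001,"roll":0,"hand":0.03},
    {"dx":0,"dy":0,"dz":0.0015,"roll":0,"hand":0.03},
    {"dx":0,"dy":0,"dz":0.002,"roll":0,"hand":0.03},
    {"dx":0,"dy":0,"dz":0.002,"roll":0,"hand":0.03}
  ]
}}

```text
time: 8.85
ee_pos: [0.458, 0.1415, 0.2509]
tcp_rot: [-180.0, -0.0, 117.8]
wrist_force: [-0.8, 0.9, 0.0]
opening: 0.036
```

{"method": "drive_tool", "body": {
  "plan": [
    {"dx":0,"dy":0,"dz":0.0005,"roll":0,"hand":0.03},
    {"dx":0,"dy":0,"dz":0.001,"roll":0,"hand":0.03},
    {"dx":0,"dy":0,"dz":0.0015,"roll":0,"hand":0.03},
    {"dx":0,"dy":0,"dz":0.0015,"roll":0,"hand":0.03}
  ]
}}

```text
time: 9.18
ee_pos: [0.4581, 0.1416, 0.2497]
tcp_rot: [180.0, 0.0, 117.8]
wrist_force: [-1.0, 0.9, 1.3]
opening: 0.0359
```

{"method": "drive_tool", "body": {
  "plan": [
    {"dx":0,"dy":0,"dz":0.0005,"roll":0,"hand":0.03},
    {"dx":0,"dy":0,"dz":0.001,"roll":0,"hand":0.03},
    {"dx":0,"dy":0,"dz":0.0015,"roll":0,"hand":0.03},
    {"dx":0,"dy":0,"dz":0.0015,"roll":0,"hand":0.03}
  ]
}}

```text
time: 9.52
ee_pos: [0.4583, 0.1417, 0.2488]
tcp_rot: [179.9, 0.0, 117.8]
wrist_force: [-1.3, 0.1, 6.9]
opening: 0.0357
```

{"method": "drive_tool", "body": {
  "plan": [
    {"dx":0,"dy":0,"dz":0.0005,"roll":0,"hand":0.03},
    {"dx":0,"dy":0,"dz":0.001,"roll":0,"hand":0.03},
    {"dx":0,"dy":0,"dz":0.0015,"roll":0,"hand":0.03},
    {"dx":0,"dy":0,"dz":0.0015,"roll":0,"hand":0.03}
  ]
}}

```text
time: 9.85
ee_pos: [0.4584, 0.1418, 0.2473]
tcp_rot: [179.9, -0.0, 117.9]
wrist_force: [-0.3, 1.5, 5.2]
opening: 0.0359
```

{"method": "drive_tool", "body": {
  "plan": [
    {"dx":0,"dy":0,"dz":0.0005,"roll":0,"hand":0.03},
    {"dx":0,"dy":0,"dz":0.001,"roll":0,"hand":0.03},
    {"dx":0,"dy":0,"dz":0.0015,"roll":0,"hand":0.03},
    {"dx":0,"dy":0,"dz":0.0015,"roll":0,"hand":0.03}
  ]
}}

```text
time: 10.18
ee_pos: [0.4583, 0.1418, 0.2454]
tcp_rot: [179.9, -0.0, 117.9]
wrist_force: [1.0, 3.3, 4.1]
opening: 0.0361
```

{"method": "drive_tool", "body": {
  "plan": [
    {"dx":0,"dy":0,"dz":0.0005,"roll":0,"hand":0.03},
    {"dx":0,"dy":0,"dz":0.001,"roll":0,"hand":0.03},
    {"dx":0,"dy":0,"dz":0.0015,"roll":0,"hand":0.03},
    {"dx":0,"dy":0,"dz":0.0015,"roll":0,"hand":0.03}
  ]
}}

```text
time: 10.52
ee_pos: [0.4578, 0.1414, 0.2429]
tcp_rot: [-179.9, 0.0, 117.8]
wrist_force: [0.7, 1.4, -0.2]
opening: 0.0361
```

Past the ball. Feel for the hard stop.

{"method": "drive_tool", "body": {
  "plan": [
    {"dx":0,"dy":0,"dz":0.0004,"roll":0,"hand":0.03},
    {"dx":0,"dy":0,"dz":0.0008,"roll":0,"hand":0.03},
    {"dx":0,"dy":0,"dz":0.001,"roll":0,"hand":0.03},
    {"dx":0,"dy":0,"dz":0.001,"roll":0,"hand":0.03}
  ]
}}

```text
time: 10.85
ee_pos: [0.4579, 0.1414, 0.2422]
tcp_rot: [-180.0, -0.0, 117.8]
wrist_force: [-0.2, 0.5, -0.6]
opening: 0.036
```

{"method": "drive_tool", "body": {
  "plan": [
    {"dx":0,"dy":0,"dz":0.0004,"roll":0,"hand":0.03},
    {"dx":0,"dy":0,"dz":0.0008,"roll":0,"hand":0.03},
    {"dx":0,"dy":0,"dz":0.001,"roll":0,"hand":0.03},
    {"dx":0,"dy":0,"dz":0.001,"roll":0,"hand":0.03}
  ]
}}

```text
time: 11.18
ee_pos: [0.4579, 0.1415, 0.2417]
tcp_rot: [-180.0, 0.0, 117.8]
wrist_force: [-2.6, -0.9, 3.2]
opening: 0.0363
```

{"method": "drive_tool", "body": {
  "plan": [
    {"dx":0,"dy":0,"dz":0.0004,"roll":0,"hand":0.03},
    {"dx":0,"dy":0,"dz":0.0008,"roll":0,"hand":0.03},
    {"dx":0,"dy":0,"dz":0.0008,"roll":0,"hand":0.03},
    {"dx":0,"dy":0,"dz":0.0008,"roll":0,"hand":0.03}
  ]
}}

```text
time: 11.52
ee_pos: [0.4579, 0.1415, 0.2416]
tcp_rot: [180.0, 0.0, 117.8]
wrist_force: [-4.7, -0.9, 11.2]
opening: 0.0362
```

{"method": "drive_tool", "body": {
  "plan": [
    {"dx":0,"dy":0,"dz":0.0004,"roll":0,"hand":0.03},
    {"dx":0,"dy":0,"dz":0.0008,"roll":0,"hand":0.03},
    {"dx":0,"dy":0,"dz":0.0008,"roll":0,"hand":0.03},
    {"dx":0,"dy":0,"dz":0.0008,"roll":0,"hand":0.03}
  ]
}}

```text
time: 11.85
ee_pos: [0.4579, 0.1415, 0.2415]
tcp_rot: [179.9, 0.0, 117.8]
wrist_force: [-6.6, -2.0, 15.6]
opening: 0.036
```

Hard stop at TCP z 0.2416 (expected 0.2418), peak 15.6 N, so it is fully home. Relax the push, then turn anticlockwise, keeping rotation centred on the spindle.

{"method": "drive_tool", "body": {
  "plan": [
    {"dx":0,"dy":0,"dz":-0.0008,"roll":0,"hand":0.03},
    {"dx":0,"dy":0,"dz":-0.0014,"roll":0,"hand":0.03},
    {"dx":0,"dy":0,"dz":-0.0014,"roll":0,"hand":0.03}
  ]
}}

```text
time: 12.1
ee_pos: [0.458, 0.1415, 0.2416]
tcp_rot: [180.0, 0.0, 117.8]
wrist_force: [-5.0, -0.4, 7.2]
opening: 0.0362
```

{"method": "drive_tool", "body": {
  "plan": [
    {"dx":0,"dy":0.0001,"dz":0,"roll":-0.04,"hand":0.03},
    {"dx":0,"dy":0.0002,"dz":0,"roll":-0.08,"hand":0.03},
    {"dx":0,"dy":0.0003,"dz":0,"roll":-0.12,"hand":0.03},
    {"dx":0,"dy":0.0004,"dz":0,"roll":-0.16,"hand":0.03},
    {"dx":0,"dy":0.0005,"dz":0,"roll":-0.2,"hand":0.03},
    {"dx":0,"dy":0.0005,"dz":0,"roll":-0.2,"hand":0.03}
  ]
}}

```text
time: 12.6
ee_pos: [0.4587, 0.1419, 0.2416]
tcp_rot: [179.9, 0.0, 129.4]
wrist_force: [-2.3, -0.1, 5.0]
opening: 0.0363
```

```bash
python3 - <<'E'
from h import *
o=bot.get_obs();print({k:np.round(o[k],4) for k in('time','q','ee_pos','tcp_rot','wrist_force','torque','opening')})
E
```

```text
{'time': np.float64(12.6), 'q': array([ 1.71839e+01, -4.61220e+00, -1.75760e+01,  7.69777e+01,
        4.00000e-03,  6.77378e+01]), 'ee_pos': array([0.4587, 0.1419, 0.2416]), 'tcp_rot': array([1.799444e+02, 1.850000e-02, 1.294461e+02]), 'wrist_force': array([-2.259 , -0.1138,  5.0319]), 'torque': array([0.0414, 0.2996, 0.0114]), 'opening': np.float64(0.0363)}
```

{"method": "drive_tool", "body": {
  "plan": [
    {"dx":0,"dy":0.0001,"dz":0,"roll":-0.04,"hand":0.03},
    {"dx":0,"dy":0.0002,"dz":0,"roll":-0.08,"hand":0.03},
    {"dx":0,"dy":0.0003,"dz":0,"roll":-0.12,"hand":0.03},
    {"dx":0,"dy":0.0004,"dz":0,"roll":-0.16,"hand":0.03},
    {"dx":0,"dy":0.0005,"dz":0,"roll":-0.2,"hand":0.03},
    {"dx":0,"dy":0.0006,"dz":0,"roll":-0.24,"hand":0.03},
    {"dx":0,"dy":0.0007,"dz":0,"roll":-0.28,"hand":0.03},
    {"dx":0,"dy":0.0008,"dz":0,"roll":-0.32,"hand":0.03},
    {"dx":0,"dy":0.0009,"dz":0,"roll":-0.36,"hand":0.03},
    {"dx":0,"dy":0.001,"dz":0,"roll":-0.4,"hand":0.03},
    {"dx":0,"dy":0.0011,"dz":0,"roll":-0.44,"hand":0.03},
    {"dx":0,"dy":0.0011,"dz":0,"roll":-0.44,"hand":0.03}
  ]
}}

```text
time: 13.6
ee_pos: [0.4593, 0.1425, 0.2416]
tcp_rot: [180.0, -0.0, 154.7]
wrist_force: [-4.1, 0.5, 7.8]
opening: 0.0364
```

```bash
python3 - <<'E'
from h import *
import pickle
c=snap('wrist');pickle.dump(c,open('w4.pkl','wb'))
o=bot.get_obs();print({k:np.round(o[k],4) for k in('time','ee_pos','tcp_rot','wrist_force','torque','opening')})
cv2.imwrite('pics/g4.png',cv2.resize(c['frame'][180:320,230:410],(720,560),interpolation=cv2.INTER_CUBIC)[:,:,::-1])
E
```

```text
{'time': np.float64(13.65), 'ee_pos': array([0.4593, 0.1425, 0.2416]), 'tcp_rot': array([ 1.799845e+02, -4.000000e-03,  1.545578e+02]), 'wrist_force': array([-3.7915,  0.3753,  6.8926]), 'torque': array([-0.0091,  0.8479, -0.0091]), 'opening': np.float64(0.0359)}
```

View pics/g4.png

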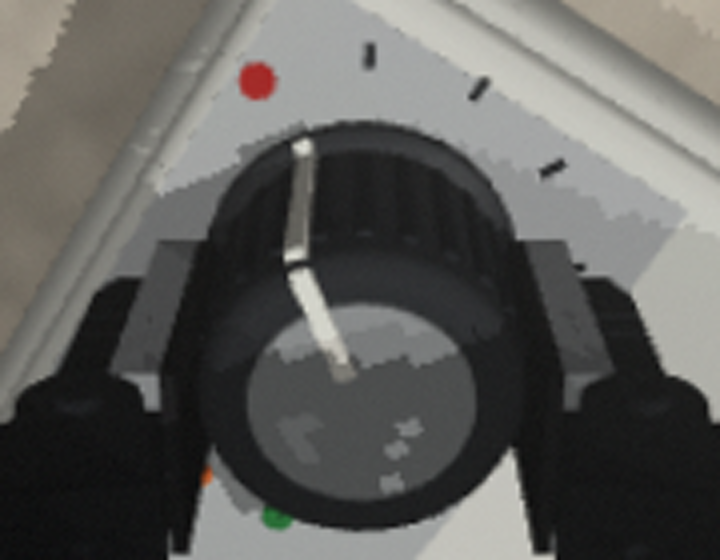

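Knob seated, pointer end at zoom (292,263), dot at (257,80), foot pointer end at (303,147). Measure the angles and finish the turn.

```bash
cat >> h.py <<'E'
def ang(c,C,z,off): 
    d=np.array(C)[:2]-off; return np.degrees(np.arctan2(d[1],d[0]))%360
E
python3 - <<'E'
from h import *
import pickle
c=pickle.load(open('w4.pkl','rb'))
Z=lambda x,y:(230+(x+.5)/4-.5,180+(y+.5)/4-.5)
C=fpt(c,*Z(362,402),.096);E=fpt(c,*Z(292,263),.096);I=fpt(c,*Z(344,372),.096);D=fpt(c,*Z(257,80),.058);F=fpt(c,*Z(303,147),.064)
print(C.round(4),np.hypot(*(E-C)[:2]),'ptr',ang(c,E,0,C[:2]),ang(c,E,0,I[:2]),'dot',D.round(4),ang(c,D,0,C[:2]),'foot end',F.round(4),ang(c,F,0,C[:2]),'dot vs foot',ang(c,D,0,np.array([.4578,.1438])))
E
```

```text
[0.4581 0.1444 0.096 ] 0.01788028780210499 ptr 178.20850570964146 177.0948263770029 dot [0.4297 0.1429 0.058 ] 183.02627982940245 foot end [0.4387 0.1455 0.064 ] 177.03168724940252 dot vs foot 181.7480177766372
```

Pointer about 177.3°, dot about 183°. Turning about 0.11 rad more, then read the torque.

{"method": "drive_tool", "body": {
  "plan": [
    {"dx":0,"dy":0.0001,"dz":0,"roll":-0.03,"hand":0.03},
    {"dx":0,"dy":0.0001,"dz":0,"roll":-0.06,"hand":0.03},
    {"dx":0,"dy":0.0002,"dz":0,"roll":-0.09,"hand":0.03},
    {"dx":0,"dy":0.0002,"dz":0,"roll":-0.11,"hand":0.03},
    {"dx":0,"dy":0.0002,"dz":0,"roll":-0.11,"hand":0.03},
    {"dx":0,"dy":0.0002,"dz":0,"roll":-0.11,"hand":0.03}
  ]
}}

```text
time: 14.15
ee_pos: [0.4593, 0.1427, 0.2416]
tcp_rot: [180.0, -0.0, 160.8]
wrist_force: [-4.8, -0.1, 6.1]
opening: 0.0362
```

```bash
python3 - <<'E'
from h import *
import pickle
c=snap('wrist');pickle.dump(c,open('w5.pkl','wb'))
o=bot.get_obs();print({k:np.round(o[k],4) for k in('time','ee_pos','tcp_rot','wrist_force','torque','opening')})
f=c['frame'].astype(int); mx=f.max(2);mn=f.min(2)
# predicted pointer end pixel for each angle, brightness profile along arc r=16.2..17.5 at z=.096 round C
for rr,z in((.0165,.096),(.0145,.096)):
    A=np.arange(165,200,.5);v=[]
    for a in A:
        u=fproj(c,[.4581+rr*np.cos(np.radians(a)),.1444+rr*np.sin(np.radians(a)),z]).astype(np.float32)
        v.append(cv2.getRectSubPix(c['frame'],(1,1),(float(u[0]),float(u[1]))).mean())
    v=np.array(v); m=np.clip(v-v.min()-.4*np.ptp(v),0,None); print(rr,(A*m).sum()/m.sum(),v.max(),v.min())
red=(f[:,:,0]>f[:,:,1]+60)&(f[:,:,0]>f[:,:,2]+60)
for a,ce in blobs(red[150:250,230:330],8): print(a,ce+[230,150],fpt(c,*(ce+[230,150]),.058).round(4))
E
```

```text
{'time': np.float64(14.2), 'ee_pos': array([0.4593, 0.1427, 0.2416]), 'tcp_rot': array([ 1.799881e+02, -5.000000e-03,  1.608216e+02]), 'wrist_force': array([-4.7699, -0.5417,  6.3862]), 'torque': array([ 0.0362,  0.8417, -0.008 ]), 'opening': np.float64(0.0357)}
0.0165 183.763603539463 189.33333333333334 37.333333333333336
0.0145 183.87406055400473 209.33333333333334 47.666666666666664
62 [299.03 197.23] [0.4296 0.1429 0.058 ]
```

Pointer 183.8° against dot about 183°, no excess torque. Release and retreat straight up.

{"method": "drive_tool", "body": {
  "plan": [
    {"dx":0,"dy":0,"dz":-0.0006,"roll":0,"hand":0.03},
    {"dx":0,"dy":0,"dz":-0.0006,"roll":0,"hand":0.038},
    {"dx":0,"dy":0,"dz":-0.0006,"roll":0,"hand":0.045},
    {"dx":0,"dy":0,"dz":-0.0006,"roll":0,"hand":0.052},
    {"dx":0,"dy":0,"dz":-0.0006,"roll":0,"hand":0.06},
    {"dx":0,"dy":0,"dz":-0.0006,"roll":0,"hand":0.06},
    {"dx":0,"dy":0,"dz":-0.0006,"roll":0,"hand":0.06}
  ],
  "force": 20
}}

```text
time: 14.78
ee_pos: [0.4594, 0.1426, 0.2418]
tcp_rot: [-180.0, 0.0, 160.8]
wrist_force: [0.7, -0.3, -0.1]
opening: 0.0598
```

{"method": "drive_tool", "body": {
  "plan": [
    {"dx":0,"dy":0,"dz":-0.01,"roll":0,"hand":0.06},
    {"dx":0,"dy":0,"dz":-0.025,"roll":0,"hand":0.06},
    {"dx":0,"dy":0,"dz":-0.045,"roll":0,"hand":0.06},
    {"dx":0,"dy":0,"dz":-0.065,"roll":0,"hand":0.06},
    {"dx":0,"dy":0,"dz":-0.085,"roll":0,"hand":0.06},
    {"dx":0,"dy":0,"dz":-0.1,"roll":0,"hand":0.06},
    {"dx":0,"dy":0,"dz":-0.1,"roll":0,"hand":0.06},
    {"dx":0,"dy":0,"dz":-0.1,"roll":0,"hand":0.06}
  ]
}}

```text
time: 15.45
ee_pos: [0.4596, 0.1427, 0.343]
tcp_rot: [179.9, 0.1, 160.8]
wrist_force: [0.6, 0.4, -0.4]
opening: 0.0599
```

```bash
python3 - <<'E'
from h import *
c=snap('wrist');s=snap('side')
o=bot.get_obs();print({k:np.round(o[k],4) for k in('time','ee_pos','tcp_rot','wrist_force','opening')})
for ce in [(.4578,.1438)]:
  for rr in(.0165,.0145):
    A=np.arange(160,205,.5);v=[]
    for a in A:
        u=fproj(c,[ce[0]+rr*np.cos(np.radians(a)),ce[1]+rr*np.sin(np.radians(a)),.096])
        v.append(cv2.getRectSubPix(c['frame'],(1,1),(float(u[0]),float(u[1]))).mean())
    v=np.array(v); m=np.clip(v-v.min()-.4*np.ptp(v),0,None); print(rr,(A*m).sum()/m.sum())
print(fproj(c,[.4578,.1438,.096]))
a=cv2.resize(c['frame'][140:260,250:390],(467,400),interpolation=cv2.INTER_CUBIC); p=proj(s,[.48,.11,.09]).astype(int)
b=cv2.resize(s['frame'][p[1]-40:p[1]+40,p[0]-33:p[0]+33],(330,400),interpolation=cv2.INTER_CUBIC)
cv2.imwrite('pics/f.png',np.hstack([a,b])[:,:,::-1])
E
```

```text
{'time': np.float64(15.55), 'ee_pos': array([0.4593, 0.1426, 0.3413]), 'tcp_rot': array([-1.799749e+02, -3.510000e-02,  1.608185e+02]), 'wrist_force': array([ 0.5253, -0.61  ,  1.1052]), 'opening': np.float64(0.0598)}
0.0165 180.57673727238944
0.0145 180.88888348570316
[318.61642448 208.31304388]
```

View pics/f.png

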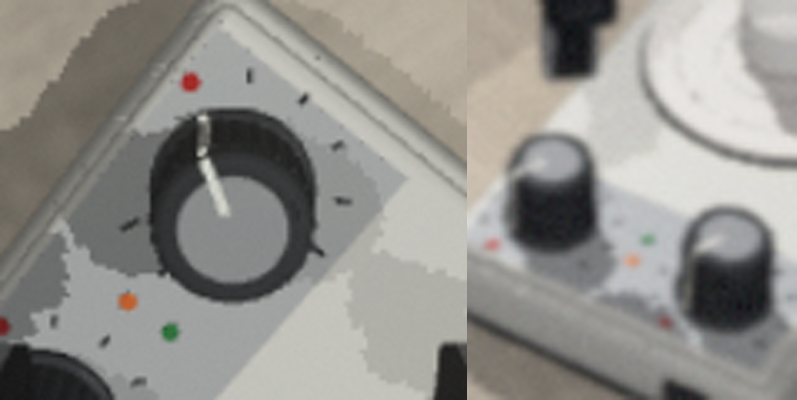

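Released. The knob is level with the heating knob in the side view, and the pointer in the wrist crop runs from (224,214) to (203,158), toward the dot at (190,82). Check the angle once more using the disc centre, which doesn't depend on an assumed axis.

```bash
python3 - <<'E'
from h import *
c=snap('wrist'); k=467/140
Z=lambda x,y:(250+(x+.5)/k-.5,140+(y+.5)/k-.5)
C=fpt(c,*Z(232,230),.096)
f=c['frame'].astype(int)
D=fpt(c,*Z(190,82),.058)
for n,p,z in(('in',(224,214),.096),('out',(204,159),.096),('foot',(203,118),.064)):
    P=fpt(c,*Z(*p),z);print(n,P.round(4),ang(c,P,0,C[:2]).round(1))
print(C.round(4),D.round(4),ang(c,D,0,C[:2]))
m=(f.min(2)>165);sub=m[185:208,305:325];ys,xs=np.nonzero(sub)
P=np.array([fpt(c,x+305,y+185,.096)[:2] for x,y in zip(xs,ys)]);print(len(P))
vx,vy,*_=cv2.fitLine(P.astype(np.float32)*1000,cv2.DIST_L2,0,.01,.01).ravel();print(np.degrees(np.arctan2(vy,vx))%180)
E
```

```text
in [0.4527 0.1436 0.096 ] 186.4
out [0.4398 0.1436 0.096 ] 181.5
foot [0.4368 0.1434 0.064 ] 181.9
[0.4567 0.144  0.096 ] [0.4282 0.1428 0.058 ] 182.47819577347536
57
1.0613238
```

```bash
python3 -c "
from workcell import bot
print(bot.job_done())"
```

```text
the job is handed in; nothing more can be done
None
```

The stirring knob is back on its spindle, fully home, with its pointer at the red off dot. I handed the job in at about 15.6 s of the 67 s allowed.

- **Fitting:** I rested the knob on the tip with 2.6–3.7 N. Turning it anticlockwise, the force fell away with the pointer near 136–140°, where the flat dropped in.
- **Pressing home:** I pressed it down in small steps. The ball read only 5–7 N at the end of each step, below the 10–15 N given, and may have peaked between readings. The hard stop came at TCP z = 0.2416 m (0.2418 expected). The highest force I read was 15.6 N, well under the 50 N limit.
- **Turning to off:** I turned it gently anticlockwise to the dot, opened the fingers and lifted straight up.

**Last checks:**
- The knob stands level with the heating knob in the side view.
- After release the pointer measured 181–182° and the dot 182.5–183°, so it is at the dot within about 2°. Estimates from different views disagreed by about 2–3°: 183.8° just before release, 180.6–181.9° after.
- I did not feel the spindle's own off stop. I stopped on the pointer line rather than push further through the knob's play, so the spindle may be slightly short of its stop.
- The arm did not go near the beaker, jar, timer or dish. I did not measure their positions again afterwards.

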